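Check a router's plunge spring on the bench spring tester

ROBOT

A 6-joint arm with a two-finger parallel gripper is mounted at the origin on the work surface. World frame = base frame: x ahead of the robot, y to its left, z up, the work surface at z = 0. Lengths are in m, angles in rad, forces in N, time in s.
With the tool pointing down it reaches from about 0.375 to 0.975 m from the base axis. Payload 3.8 kg.
Tool frame: the origin (TCP) lies at the very end of the fingers, on their centre line; the grasp point (between the pads) lies 19 mm behind it (manip.grip_depth is the distance from the TCP to the grasp point, in m); x points along the fingers, y is the direction in which the jaws open and shut, and the axes are right-handed (so a half turn about x gives the same grasp; the last joint's range is limited). The gripper opens to 88 mm and grips with 3 to 60 N. Pads are 18 mm wide; open, the fingers measure 123 mm over their backs; the gripper's body (75 mm by 187 mm) begins 45 mm behind the grasp point.
Start: joints at [1.078, 0.264, 1.604, -0, 1.274, -0.037], TCP at [0.297, 0.606, 0.203] pointing down, gripper open.
Joint ranges: [-2.63, 2.63], [-0.94, 2.18], [0.31, 2.57], [-1.31, 4.45], [0, 2.66], [-2.55, 2.55]. Speed limits (rad/s): [2.57, 2.57, 3.14, 3.14, 3.14, 3.14].

INTERFACE

Orientations are given as a rotation vector (axis times angle).
In Python, from workcell import sense, optics, order, manip gives the robot as it stands.
- The arm moves only by the tool jog_arm, never from a script. Its argument "plan" is a list of rows, each a list of 7 numbers: the turn, a rotation vector about the tool's x, y, z in units of 5 degrees (1.0 is 5 degrees), then the shift along the tool's x, y, z in units of 40 mm (1.0 is 40 mm), then the opening, from 0 (shut) to 1 (fully open). A call has 1 to 8 rows; each row shifts and turns the commanded pose from where the row before left it, along the tool's axes as they then stand; what a row does not reach is not made up. A row lasts 1/10 s, in which the tool goes at most 50 mm and 8.59 degrees, less where a joint would pass 70% of its speed; a pose out of reach is approached as far as the arm can. A call is refused whole if a number of a shift passes 1 or a number of a turn 1, either way. A call with a gripper value outside its range is refused whole. The fingers move at their own pace and stop on an object; "squeeze" is the grip in N (left out, the last holds). Time passes only in rows, so rows that do not move let the fingers close. It gives the time, the measured TCP pose, the force and the opening at its end, in the units of the state.
- sense(): the state, without advancing time (a new reading comes with each control period).
- optics.read_camera(name): name is "scene" or "top" or "wrist"; returns the picture (480x640x3 uint8, blue, green, red); there is no depth.
- optics.calibration(name): a dict with "mtx" (3x3 intrinsics, pixels), "T" (4x4, takes a point from camera to world coordinates); the wrist camera has in their place "hand_eye" (4x4, takes a point from camera to tool coordinates, whose origin is the TCP and whose axes are the tool frame's). Camera axes: x right, y down, z forward; pixel columns grow to the right and rows downward; lengths in m; the calibration is good to about 2 mm. The wrist camera is an equidistant fisheye: a pixel r from the principal point sees the ray r / f radians off the axis. A picture is of the moment at which its call begins: read the wrist's pose just before it. calibration takes no time and is no camera call.
- order.job_done(): hands the job in, once; it reports no verdict.
The state is a dict: "clock": time; "qpos": joint angles; "dq": joint speeds; "tau": joint torques, N m; "tool_pos": TCP position; "tool_rot": TCP orientation; "force": force on the tool from outside, world axes, zero at the start; "torque": the same for the moment, N m; "width": finger opening in m.
Only numpy, scipy, OpenCV 4.12 (cv2) and the standard library are available. Lean on these libraries where they do the work, as an engineer would, in place of code of your own. Each camera call takes 0.05 s, during which the arm holds its last target. There are 200 camera calls.

TASK

One plunge spring of the router has been taken off and stands on the small board: stand it on the spring tester, fully down over the pilot of its plate, and push its end plug down until the dial shows a steady 15 newtons, never letting it pass 20; only the spring may move the trailing pointer. If the pointer has stopped above the reference mark the spring is sound: slip it over the bare post of the router's plunge base, right down and upright; if the pointer has gone below the mark the spring is tired: put it in the scrap tin. Let go of it there, and leave the other spring on its post and the wax jar, the spoon and the gouge where they are.

Things in the scene. Friction and masses are not known exactly. Their poses are not given: they have to be found in the camera images.
- spring_1_mid (a point): plunge spring: steel coil 23 mm outside, 18 mm inside, black nylon plug on top; 85 mm high, 70 g, upright, open end down. One of the two stands on a board (60 by 60 mm, 14 mm thick), the other on the router: this differs. Point on its axis 42.5 mm above its foot, unmoved as it shortens; z points to the plug. Rate unknown: 15 N shortens it by 17 to 40 mm; travel ends at 45 mm
- spring_1_top (a point): centre of the flat top of that spring's end plug (round, 36 mm across, 16 mm high), 85 mm above the foot while unloaded, sinking as the spring is pressed. Hold the spring by the plug, whose centre is 77 mm above the foot
- spring_2_mid (a point): plunge spring: steel coil 23 mm outside, 18 mm inside, black nylon plug on top; 85 mm high, 70 g, upright, open end down. One of the two stands on a board (60 by 60 mm, 14 mm thick), the other on the router: this differs. Point on its axis 42.5 mm above its foot, unmoved as it shortens; z points to the plug. Rate unknown: 15 N shortens it by 17 to 40 mm; travel ends at 45 mm
- spring_2_top (a point): centre of the flat top of that spring's end plug (round, 36 mm across, 16 mm high), 85 mm above the foot while unloaded, sinking as the spring is pressed. Hold the spring by the plug, whose centre is 77 mm above the foot
- seat (a point): centre of the top of the tester's plate (disc 68 mm across), 58 mm above the bench; it gives 0.1 mm a newton. The pilot that the spring's foot goes over rises here: 15 mm across, 16 mm high, last 6 mm tapered to 8 mm. Axes are the tester's: z up, y towards its pillar. The tester, a grey box fixed to the bench, is 120 mm in x, 220 mm in y, 45 mm high, centred under the plate
- needle (a joint): needle of the round white load dial on the tester's top, 64 mm from the plate's centre towards -y: load on the plate. 0 rad unloaded, grows clockwise by pi/30 rad a newton (a tick a newton, long ticks every 5 N); 15 N is pi/2 rad, the longest tick, which points to the tester's -x
- pointer_tip (a point): line of the trailing pointer on the tester's pillar. The pointer starts fully up, slides with 0.9 N friction, is pushed down by the rim of the spring's plug and stays at the lowest point reached, so it keeps showing the loaded length. z up
- mark_line (a point): line of the reference mark on the tester's pillar, set 23 to 31 mm below the pointer's start. Pointer above this line: sound; below: tired. z up
- pointer: the trailing pointer; origin on the plate's axis at the height of its line. Its arm, 8 mm wide and 4 mm thick, reaches along the tester's y from the pillar to 13.5 mm short of the spring's axis, 2 mm below the unloaded plug: close the gripper along the tester's x to keep the fingers off it
- mark: the small brass clamp with the reference mark, on the outer edge of the pillar; origin on the plate's axis. The pillar is a flat bar 20 mm wide, 75 mm from the plate's centre towards +y, its top 150 mm above the bench
- post_foot (a point): foot of the bare steel post of the router's plunge base, where the spring's foot comes to rest, 14 mm above the bench. The post is 14 mm across, 58 mm high from here, last 8 mm tapered to 7 mm. The twin post with the other spring stands 104 mm away towards +y; the round base, 160 mm across, fixed, is centred half-way. Two clamp blocks 34 mm high stand 62 mm from its centre, in +x and -x
- twin_foot (a point): foot of the router's other post, alike, on which the other spring stands and stays
- tin: square open scrap tin of dark steel, 130 by 130 mm outside, 55 mm high, wall and floor 3 mm, fixed; origin under its centre, z up
- jar: bystander: small amber glass jar of wax with a metal lid, 56 mm across, 48 mm high, beyond the tester's pillar end
- spoon: bystander: carved wooden spoon, 220 mm long, lying at the robot's left
- gouge: bystander: carving gouge with a dark wooden handle, 270 mm long, lying at the robot's right
Mind the look-alikes: they are no part of the job. Leave any yellow look-alike of the part that bears spring_2_mid alone.

How it is judged:
On the way, in this order (a step that is already met when the one before it is completed fails the run):
1. the spring stands fully down over the pilot of the tester's plate (((horizontal distance between spring_1_mid and seat below 0.005 m and z of spring_1_mid in the frame of seat below 0.0465 m and angle between spring_1_mid's own z axis and vertical below 0.08 rad) or (horizontal distance between spring_2_mid and seat below 0.005 m and z of spring_2_mid in the frame of seat below 0.0465 m and angle between spring_2_mid's own z axis and vertical below 0.08 rad))), for 0.2 s.
2. the seated spring is held at a steady 15 N (13 to 17 N) (((contact force between spring_1 and plate between 13 and 17 N and horizontal distance between spring_1_mid and seat below 0.005 m) or (contact force between spring_2 and plate between 13 and 17 N and horizontal distance between spring_2_mid and seat below 0.005 m))), for 0.4 s.
At the end, for the whole second after the job is handed in: Springs let go and at rest, the other one down on its own post. Pointer above the mark: the tested spring is on the bare post, foot within 4 mm of home, upright within 0.08 rad. Below: it is in the tin, its middle inside the walls and lower than 52 mm above the tin's underside (((horizontal distance between spring_2_mid and twin_foot below 0.005 m and z of spring_2_mid in the frame of twin_foot below 0.0465 m and angle between each of spring_2_mid, spring_1_mid's own z axis and vertical below 0.08 rad and z of pointer_tip in the frame of mark_line above 0 m and horizontal distance between spring_1_mid and post_foot below 0.005 m and z of spring_1_mid in the frame of post_foot below 0.0465 m) or (horizontal distance between spring_2_mid and twin_foot below 0.005 m and z of spring_2_mid in the frame of twin_foot below 0.0465 m and angle between spring_2_mid's own z axis and vertical below 0.08 rad and z of pointer_tip in the frame of mark_line below 0 m and x of spring_1_mid in the frame of tin between -0.062 and 0.062 m and y of spring_1_mid in the frame of tin between -0.062 and 0.062 m and z of spring_1_mid in the frame of tin below 0.052 m) or (horizontal distance between spring_1_mid and twin_foot below 0.005 m and z of spring_1_mid in the frame of twin_foot below 0.0465 m and angle between each of spring_1_mid, spring_2_mid's own z axis and vertical below 0.08 rad and z of pointer_tip in the frame of mark_line above 0 m and horizontal distance between spring_2_mid and post_foot below 0.005 m and z of spring_2_mid in the frame of post_foot below 0.0465 m) or (horizontal distance between spring_1_mid and twin_foot below 0.005 m and z of spring_1_mid in the frame of twin_foot below 0.0465 m and angle between spring_1_mid's own z axis and vertical below 0.08 rad and z of pointer_tip in the frame of mark_line below 0 m and x of spring_2_mid in the frame of tin between -0.062 and 0.062 m and y of spring_2_mid in the frame of tin between -0.062 and 0.062 m and z of spring_2_mid in the frame of tin below 0.052 m)) and linear speed of each of spring_1, spring_2 below 0.02 m/s and angular speed of each of spring_1, spring_2 below 0.3 rad/s); the robot touches nothing.
It fails at once if the load on the tester's plate passes 20 N (contact force between any of spring_1, spring_2 and plate above 20 N).
It fails at once if the robot pushes the trailing pointer or the reference mark itself (contact force between any of the arm, the fingers and pointer above 0.5 N or contact force between any of the arm, the fingers and mark above 0.5 N).
It fails at once if the wax jar, the spoon or the gouge is moved by more than 30 mm (distance of any of jar, spoon, gouge from where it was at the start of the episode above 0.03 m).
It also fails if it takes over 64 s, if anything falls off the work surface, if the arm or the gripper's body presses on something with over 40 N, if the wrist force passes 120 N, or if a joint passes its speed limit or range.

## Working session

There is one attempt and no reset: what is moved stays moved. The work goes in short steps, Python scripts to look and compute and a tool call to move; the robot and the scene stay as the last step left them, time stands still between calls to the robot, and variables do not carry over. Pictures are saved under pics/ and viewed, about 8 in all and at most 12, crops included, and the job is handed in when it is done.

Besides the shell and the picture viewer there is one more tool, called after "Emit:" as name(argument=value, ...) on one line, values as JSON. jog_arm: Moves the arm, as the interface text tells. Its arguments: {"type":"object","properties":{"plan":{"type":"array"},"squeeze":{"type":"number"}},"required":["plan"]}

```bash
mkdir -p pics; ls; python3 - <<'E'
from workcell import sense, optics, order, manip
import cv2,numpy as np
print(sense())
for n in ("scene","top"):
    cv2.imwrite(f"pics/{n}0.png",optics.read_camera(n)); c=optics.calibration(n); print(n,c)
cv2.imwrite("pics/wrist0.png",optics.read_camera("wrist"));print(optics.calibration("wrist"))
E
```

```text
pics
{'clock': 0.0, 'qpos': array([ 1.07810030e+00,  2.64708742e-01,  1.60532399e+00,  8.34844940e-06,
        1.27368504e+00, -3.69085892e-02]), 'dq': array([-0.00245055,  0.00046911, -0.00107318,  0.00127696, -0.00030988,
       -0.00113934]), 'tau': array([ 4.19638149e-03, -5.02104521e+01, -3.56879425e+01,  7.31370086e-02,
        2.94623792e-02, -1.59019464e-04]), 'tool_pos': array([0.29675887, 0.60542036, 0.20124501]), 'tool_rot': array([ 0.35582155,  1.54165096, -0.35906323]), 'force': array([-0.48863573, -0.43534742, -0.15360907]), 'torque': array([ 0.04426675,  0.07400156, -0.01464998]), 'width': 0.08836986300459163}
scene {'mtx': array([[492.26880345,   0.        , 318.89025682],
       [  0.        , 492.26880345, 244.5311187 ],
       [  0.        ,   0.        ,   1.        ]]), 'T': array([[ 1.35215260e-02,  6.94853952e-01, -7.19023750e-01,
         1.11566150e+00],
       [ 9.99809389e-01, -1.95238745e-02, -6.57735631e-05,
        -3.22116355e-03],
       [-1.40838325e-02, -7.18885807e-01, -6.94985498e-01,
         6.99579946e-01],
       [ 0.00000000e+00,  0.00000000e+
[... 283 characters left out ...]
      [-0.99967881, -0.00746085, -0.02421995,  0.02218603],
       [ 0.02467128, -0.06791684, -0.9973859 ,  1.08516236],
       [ 0.        ,  0.        ,  0.        ,  1.        ]])}
{'mtx': array([[371.64829954,   0.        , 317.68380975],
       [  0.        , 371.64829954, 238.18574435],
       [  0.        ,   0.        ,   1.        ]]), 'hand_eye': array([[-4.31865543e-04, -2.78953572e-01,  9.60304492e-01,
        -1.83173072e-01],
       [ 9.99998851e-01, -1.51584143e-03,  9.38834098e-06,
         2.51143976e-04],
       [ 1.45305042e-03,  9.60303393e-01,  2.78953907e-01,
        -7.17765639e-02],
       [ 0.00000000e+00,  0.00000000e+00,  0.00000000e+00,
         1.00000000e+00]])}
```

View pics/top0.png

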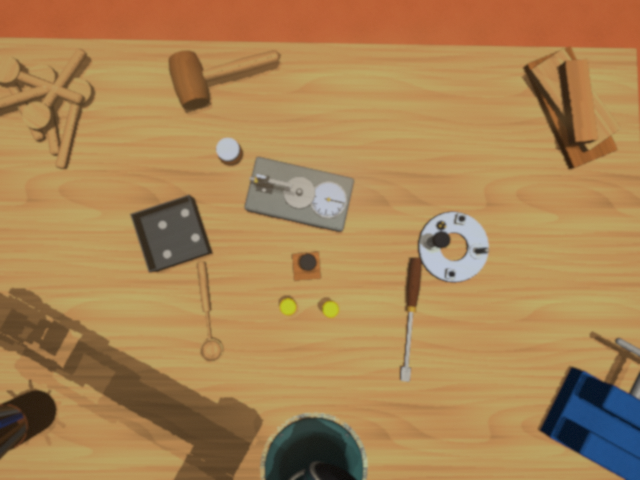

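View pics/scene0.png

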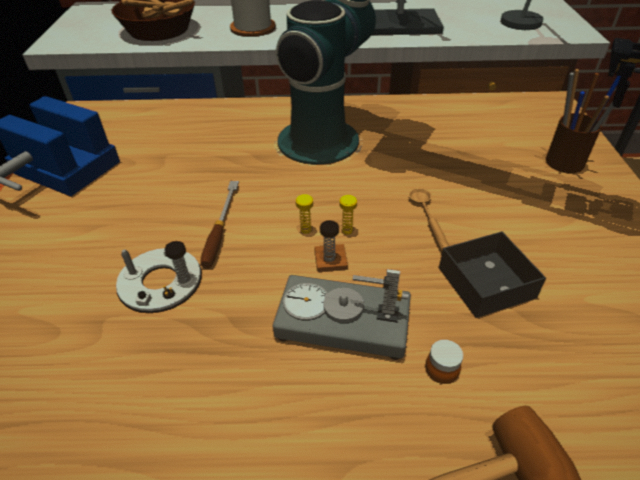

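Top view: plate at about (299,193), dial (330,200), pillar (263,184), loose spring's plug (307,262), router base (454,246), tin (172,233). The yellow look-alikes are at (288,306) and (331,309). I'll zoom in next.

```bash
python3 - <<'E'
import cv2,numpy as np
t=cv2.imread("pics/top0.png");s=cv2.imread("pics/scene0.png")
def cr(i,x,y,w,h,W,H): return cv2.resize(i[y:y+h,x:x+w],(W,H),interpolation=cv2.INTER_CUBIC)
a=cr(t,240,150,120,90,400,300);b=cr(t,410,200,90,90,400,400)[0:300] if 0 else cr(t,405,202,100,90,400,300)
c=cr(s,270,215,150,150,400,300) if 0 else cr(s,270,260,148,111,400,300);d=cr(s,100,225,120,90,400,300)
cv2.imwrite("pics/m1.png",np.vstack([np.hstack([a,b]),np.hstack([c,d])]))
E
```

```text
(no output)
```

View pics/m1.png

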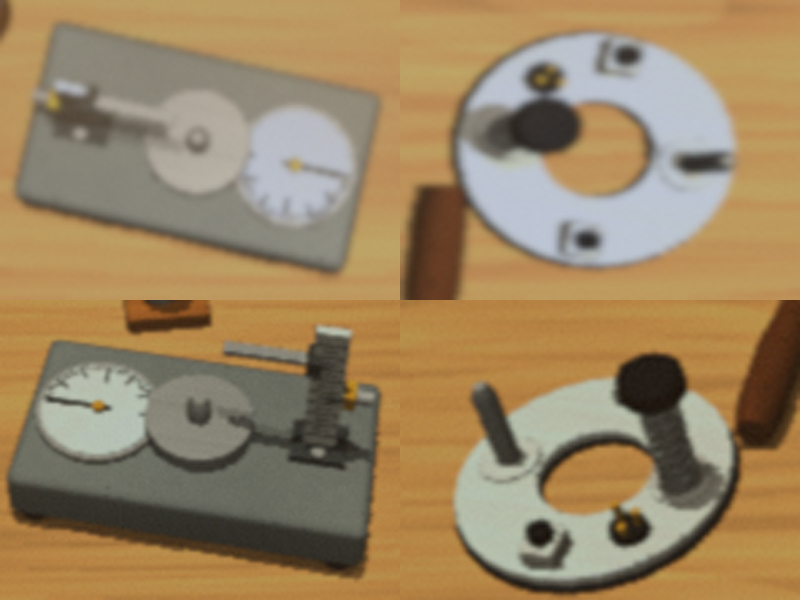

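```bash
cat > h.py <<'E'
from workcell import sense, optics, order, manip
import cv2,numpy as np
from scipy.spatial.transform import Rotation as R
def ray(n,u,v,z):
    c=optics.calibration(n);d=c["T"][:3,:3]@np.linalg.solve(c["mtx"],[u,v,1]);o=c["T"][:3,3]
    return o+d*(z-o[2])/d[2]
def proj(n,p):
    c=optics.calibration(n);q=c["mtx"]@(c["T"][:3,:3].T@(np.array(p)-c["T"][:3,3]));return q[:2]/q[2]
def wproj(P,s=None):   # world point -> wrist pixel
    s=s or sense();Rt=R.from_rotvec(s["tool_rot"]).as_matrix();c=optics.calibration("wrist");H=c["hand_eye"];m=c["mtx"]
    q=H[:3,:3].T@(Rt.T@(np.array(P)-s["tool_pos"])-H[:3,3]);th=np.arctan2(np.hypot(*q[:2]),q[2])
    return m[:2,2]+m[0,0]*th*q[:2]/np.hypot(*q[:2])
def wray(u,v,z,s=None): # wrist pixel -> world at height z
    s=s or sense();Rt=R.from_rotvec(s["tool_rot"]).as_matrix();c=optics.calibration("wrist");H=c["hand_eye"];m=c["mtx"]
    d=np.array([u,v])-m[:2,2];r=np.hypot(*d);th=r/m[0,0];q=np.r_[np.sin(th)*d/r,np.cos(th)]
    d=Rt@H[:3,:3]@q;o=Rt@H[:3,3]+s["tool_pos"];return o+d*(z-o[2])/d[2]
def down(yaw): # tool x down, tool y at world yaw
    y=np.array([np.cos(yaw),np.sin(yaw),0]);x=np.array([0,0,-1.]);return np.c_[x,y,np.cross(x,y)]
def go(P,yaw):
    s=sense();Rt=R.from_rotvec(s["tool_rot"]).as_matrix()
    t=R.from_matrix(Rt.T@down(yaw)).as_rotvec(degrees=True)/5
    d=np.array(P)-s["tool_pos"]
    print("turn(5deg units)",t.round(3),"shift now-tool",(Rt.T@d/.04).round(3),"shift in goal-tool",(down(yaw).T@d/.04).round(3),"tcp",s["tool_pos"].round(4),"t",round(s["clock"],2),"F",s["force"].round(2),"w",s["width"].round(4))
def st():
    s=sense();Rt=R.from_rotvec(s["tool_rot"]).as_matrix();print("tcp",s["tool_pos"].round(4),"yaw",np.degrees(np.arctan2(Rt[1,1],Rt[0,1])).round(2),"xax",Rt[:,0].round(3),"F",s["force"].round(2),"t",s["clock"],"w",s["width"].round(4))
E
python3 - <<'E'
from h import *
np.set_printoptions(suppress=True,precision=4)
st(); print(R.from_rotvec(sense()["tool_rot"]).as_matrix())
for n,u,v,z in [("plate",299.1,192.3,.058),("pilot",299.1,191.4,.074),("dial",329.1,199.5,.046),("plug",307,262,.099),("board",307,265.5,.014),("post",477.5,250,.014),("base",454.25,247,.014),("twinplug",440.5,239.5,.099),("tinrim",172,233,.055)]:
    print(n,ray("top",u,v,z))
for n,u,v,z in [("plate",343.5,304,.058),("dial",305.5,300,.046),("plug",329.5,229,.099),("post",127+5,280,.014)]: print("sc",n,ray("scene",u,v,z))
a=ray("top",299.1,192.3,.058)-ray("top",329.1,199.5,.046); print("tester yaw",np.degrees(np.arctan2(-a[0],a[1])))
go(np.r_[ray("top",307,262,.099)[:2],.2],np.arctan2(-a[0],a[1]))
E
```

```text
Traceback (most recent call last):
  File "h.py", line 25, in st
    s=sense();Rt=R.from_rotvec(s["tool_rot"]).as_matrix();print("tcp",s["tool_pos"].round(4),"yaw",np.degrees(np.arctan2(Rt[1,1],Rt[0,1])).round(2),"xax",Rt[:,0].round(3),"F",s["force"].round(2),"t",s["clock"],"w",s["width"].round(4))
                                                                                                                                                                                                                      ^^^^^^^^^^^^^^^^
AttributeError: 'float' object has no attribute 'round'
```

View pics/wrist0.png

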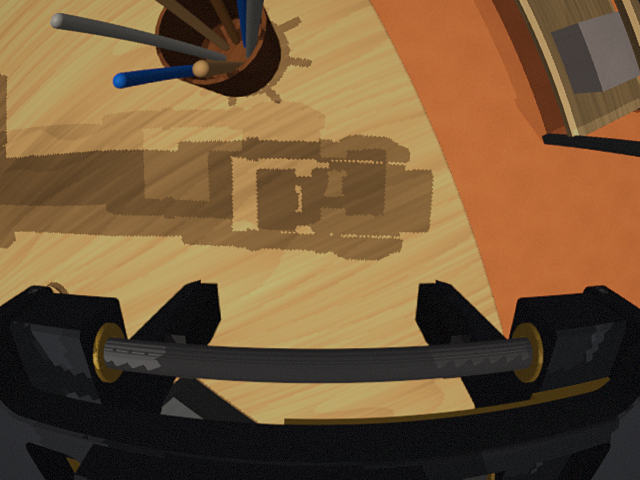

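The wrist view shows the fingertips near (205,290) and (430,290) with open bench beyond them.

```bash
sed -i 's/s\["width"\].round(4)/round(s["width"],4)/' h.py
python3 - <<'E'
from h import *
np.set_printoptions(suppress=True,precision=4)
st(); print(R.from_rotvec(sense()["tool_rot"]).as_matrix())
for n,u,v,z in [("plate",299.1,192.3,.058),("pilot",299.1,191.4,.074),("dial",329.1,199.5,.046),("plug",307,262,.099),("board",307,265.5,.014),("post",477.5,250,.014),("base",454.25,247,.014),("twinplug",440.5,239.5,.099),("tinrim",172,233,.055)]:
    print(n,ray("top",u,v,z))
for n,u,v,z in [("plate",343.5,304,.058),("dial",305.5,300,.046),("plug",329.5,229,.099),("post",127+5,280,.014)]: print("sc",n,ray("scene",u,v,z))
a=ray("top",299.1,192.3,.058)-ray("top",329.1,199.5,.046); print("tester yaw",np.degrees(np.arctan2(-a[0],a[1])))
for k in (0,np.pi): go(np.r_[ray("top",307,262,.099)[:2],.2],np.arctan2(-a[0],a[1])+k)
E
```

```text
tcp [0.2968 0.6056 0.2015] yaw 63.88 xax [-0.001 -0.002 -1.   ] F [-0.12  0.78  0.84] t 0.15 w 0.0882
[[-0.0009  0.4402  0.8979]
 [-0.0015  0.8979 -0.4402]
 [-1.     -0.0018 -0.0001]]
plate [0.5909 0.0359 0.058 ]
pilot [0.5903 0.0357 0.074 ]
dial [ 0.5778 -0.0287  0.046 ]
plug [0.4422 0.0182 0.099 ]
board [0.4358 0.0178 0.014 ]
post [ 0.4725 -0.3609  0.014 ]
base [ 0.4788 -0.3089  0.014 ]
twinplug [ 0.4898 -0.2545  0.099 ]
tinrim [0.5022 0.3032 0.055 ]
sc plate [0.5955 0.0358 0.058 ]
sc dial [ 0.5754 -0.028   0.046 ]
sc plug [0.4543 0.0165 0.099 ]
sc post [ 0.4924 -0.3556  0.014 ]
tester yaw -11.462138549164315
turn(5deg units) [15.069  0.012  0.018] shift now-tool [  0.056 -11.586   9.726] shift in goal-tool [ 0.036  6.479 13.67 ] tcp [0.2968 0.6056 0.2015] t 0.15 F [-0.12  0.78  0.84] w 0.0882
turn(5deg units) [-20.931  -0.019   0.013] shift now-tool [  0.056 -11.586   9.726] shift in goal-tool [  0.036  -6.479 -13.67 ] tcp [0.2968 0.6056 0.2015] t 0.15 F [-0.12  0.78  0.84] w 0.0882
```

Emit:
jog_arm(plan=[[0.94,0,0,0,-0.22,0.98,0.75],[0.94,0,0,0,-0.22,0.98,0.75],[0.94,0,0,0,-0.22,0.98,0.75],[0.94,0,0,0,-0.22,0.98,0.75],[0.94,0,0,0,-0.22,0.98,0.75],[0.94,0,0,0,-0.22,0.98,0.75],[0.94,0,0,0,-0.22,0.98,0.75],[0.94,0,0,0,-0.22,0.98,0.75]], squeeze=40)

```text
clock: 0.95
tool_pos: [0.4778, 0.3451, 0.2021]
tool_rot: [0.867, 1.391, -0.868]
force: [-0.4, -0.2, -0.5]
width: 0.0661
```

Emit:
jog_arm(plan=[[0.94,0,0,0,-0.22,0.98,0.75],[0.94,0,0,0,-0.22,0.98,0.75],[0.94,0,0,0,-0.22,0.98,0.75],[0.94,0,0,0,-0.22,0.98,0.75],[0.94,0,0,0,-0.22,0.98,0.75],[0.94,0,0,0,-0.22,0.98,0.75],[0.94,0,0,0,-0.22,0.98,0.75],[0.94,0,0,0,-0.22,0.98,0.75]])

```text
clock: 1.75
tool_pos: [0.4611, 0.0298, 0.2023]
tool_rot: [1.355, 1.107, -1.356]
force: [0.2, 0.4, 0.2]
width: 0.0659
```

```bash
python3 - <<'E'
from h import *
st(); go([.4422,.0182,.2],np.radians(-11.5)); s=sense()
i=optics.read_camera("wrist"); cv2.imwrite("pics/w1.png",i)
for P in [(.4422,.0182,.099),(.4358,.0178,.014),(.59,.0358,.074),(.59,.0358,.058),(.578,-.0287,.046)]: print(wproj(P,s))
E
```

```text
tcp [0.4611 0.0298 0.2023] yaw -11.51 xax [-0. -0. -1.] F [0.23 0.43 0.18] t 1.75 w 0.0659
turn(5deg units) [-0.001  0.003  0.001] shift now-tool [ 0.057 -0.406  0.379] shift in goal-tool [ 0.057 -0.406  0.379] tcp [0.4611 0.0298 0.2023] t 1.75 F [0.23 0.43 0.18] w 0.0659
[297.54434572 243.08839272]
[295.87691338 220.55310655]
[459.01352386 183.81711754]
[452.85021641 181.36464693]
[444.45170551 245.31406086]
```

View pics/w1.png

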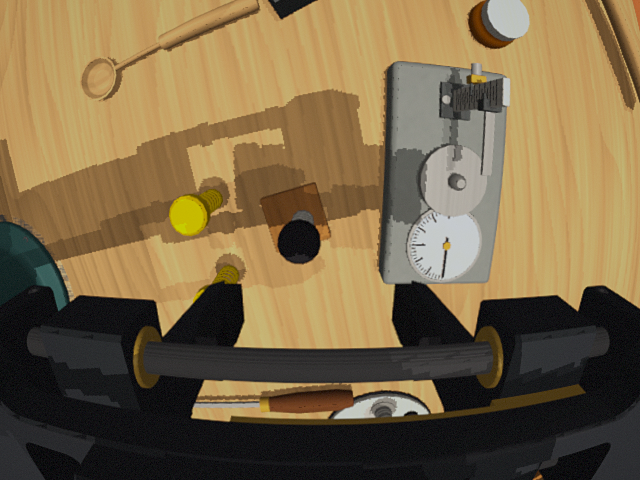

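The wrist view shows the loose plug at (299,240), the pilot tip at (458,182), the plate centre at (452,180), the dial centre at (447,245), and the router partly visible at (385,408). These agree with the top camera.

```bash
python3 - <<'E'
from h import *
for u,v,z in [(299,240,.099),(458,182,.074),(452.5,180,.058),(447,245,.046),(478,72,.15)]: print(wray(u,v,z).round(4))
p=wray(299,240,.099);go([p[0],p[1],.14],np.radians(-11.5));go([p[0],p[1],.072],np.radians(-11.5))
E
```

```text
[0.4414 0.0157 0.099 ]
[0.5865 0.032  0.074 ]
[0.5871 0.0315 0.058 ]
[ 0.5778 -0.0346  0.046 ]
[0.5864 0.1188 0.15  ]
turn(5deg units) [-0.059  0.056  0.018] shift now-tool [ 1.552 -0.377  0.317] shift in goal-tool [ 1.55  -0.381  0.322] tcp [0.4589 0.0253 0.202 ] t 1.8 F [-2.37 -2.79  0.36] w 0.0659
turn(5deg units) [-0.059  0.056  0.018] shift now-tool [ 3.252 -0.374  0.308] shift in goal-tool [ 3.25  -0.381  0.322] tcp [0.4589 0.0253 0.202 ] t 1.8 F [-2.37 -2.79  0.36] w 0.0659
```

Emit:
jog_arm(plan=[[0,0,0,0.5,-0.2,0.1,0.75],[0,0,0,0.5,-0.16,0.1,0.75],[0,0,0,0,0,0,0.75],[0,0,0,0,0,0,0.75]])

```text
clock: 2.2
tool_pos: [0.4459, 0.0265, 0.1624]
tool_rot: [1.353, 1.11, -1.354]
force: [-0.1, -0.8, 0.6]
width: 0.0661
```

```bash
python3 - <<'E'
from h import *
s=sense();st();i=optics.read_camera("wrist"); cv2.imwrite("pics/w2.png",i);st()
print(wproj((.443,.0193,.099),s))
go([.443,.0193,.072],np.radians(-11.5))
c=i[120:340,200:420]; g=(c.max(2)<40).astype(np.uint8)
n,l,sts,cen=cv2.connectedComponentsWithStats(g)
for k in range(1,n):
    if sts[k,4]>300: print(sts[k],cen[k]+[200,120])
print(wray(*(313,231),.099,s))
cv2.imwrite("pics/w2c.png",cv2.resize(c,None,fx=2,fy=2))
E
```

```text
tcp [0.4459 0.0265 0.1624] yaw -11.31 xax [-0.001  0.    -1.   ] F [-0.08 -0.8   0.6 ] t 2.2 w 0.0661
tcp [0.4467 0.0266 0.1632] yaw -11.3 xax [ 0.001  0.    -1.   ] F [0.97 0.44 0.13] t 2.25 w 0.0661
[315.70195794 249.41165067]
turn(5deg units) [ 0.041 -0.003 -0.011] shift now-tool [ 2.281 -0.058  0.198] shift in goal-tool [ 2.281 -0.055  0.198] tcp [0.4467 0.0266 0.1632] t 2.25 F [0.97 0.44 0.13] w 0.0661
[  92  104   48   50 1907] [315.79339276 248.80964866]
[   0  161   44   59 2261] [220.91154356 311.8907563 ]
[ 193  162   27   58 1413] [406.98159943 310.90375088]
[0.44382509 0.03269216 0.099     ]
```

View pics/w2.png

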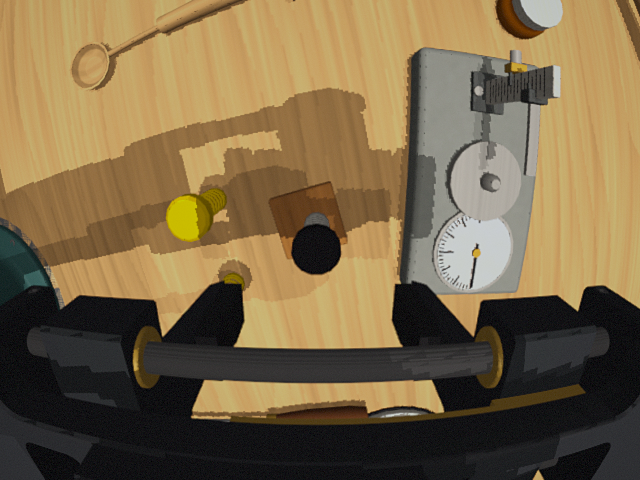

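Plug blob centre is (315.8,248.8) against a predicted (315.7,249.4), so the spring is confirmed at (0.443, 0.019). Descending.

Emit:
jog_arm(plan=[[0,0,0,0.5,-0.03,0.1,0.75],[0,0,0,0.5,-0.03,0.1,0.75],[0,0,0,0.5,0,0,0.75],[0,0,0,0.5,0,0,0.75],[0,0,0,0.28,0,0,0.75],[0,0,0,0,0,0,0.75],[0,0,0,0,0,0,0.75]])

```text
clock: 2.95
tool_pos: [0.4431, 0.0192, 0.0722]
tool_rot: [1.353, 1.109, -1.352]
force: [-0.3, -0.6, 0.2]
width: 0.0661
```

```bash
python3 - <<'E'
from h import *
go([.443,.0193,.072],np.radians(-11.5))
E
```

```text
turn(5deg units) [ 0.042 -0.003 -0.013] shift now-tool [ 0.005 -0.003 -0.003] shift in goal-tool [ 0.005 -0.003 -0.003] tcp [0.4431 0.0192 0.0722] t 2.95 F [-0.33 -0.64  0.22] w 0.0661
```

Emit:
jog_arm(plan=[[0,0,0,0,0,0,0.3],[0,0,0,0,0,0,0.3],[0,0,0,0,0,0,0.3],[0,0,0,0,0,0,0.3],[0,0,0,0,0,0,0.3]], squeeze=50)

```text
clock: 3.45
tool_pos: [0.4422, 0.019, 0.0715]
tool_rot: [1.353, 1.109, -1.353]
force: [-0.2, 0.5, 0.0]
width: 0.0283
```

Emit:
jog_arm(plan=[[0,0,0,-0.5,0,0,0.3],[0,0,0,-0.8,0,0,0.3],[0,0,0,-0.8,0,0,0.3],[0,0,0,-0.8,0,0,0.3],[0,0,0,-0.4,0,0,0.3],[0,0,0,0,0,0,0.3],[0,0,0,0,0,0,0.3]])

```text
clock: 4.15
tool_pos: [0.4419, 0.019, 0.2029]
tool_rot: [1.353, 1.109, -1.353]
force: [-0.4, 0.5, -0.3]
width: 0.0263
```

```bash
python3 - <<'E'
from h import *
s=sense();st();i=optics.read_camera("wrist"); cv2.imwrite("pics/w3.png",i)
for a,b in[((.5887,.0365),"wr1"),((.5905,.0358),"top")]: print(b,wproj((*a,.074),s),wproj((*a,.058),s))
go([.5885,.033,.2],np.radians(-11.5))
E
```

```text
tcp [0.4419 0.019  0.2029] yaw -11.32 xax [ 0. -0. -1.] F [-0.42  0.46 -0.26] t 4.15 w 0.0263
wr1 [475.24774962 168.45365496] [468.47259492 166.66185096]
top [477.11144613 168.92825591] [470.27688079 167.11457815]
turn(5deg units) [0.037 0.004 0.021] shift now-tool [ 0.044  3.54  -1.066] shift in goal-tool [ 0.051  3.537 -1.078] tcp [0.4413 0.019  0.202 ] t 4.2 F [ 0.31 -0.76  0.14] w 0.0265
```

View pics/w3.png

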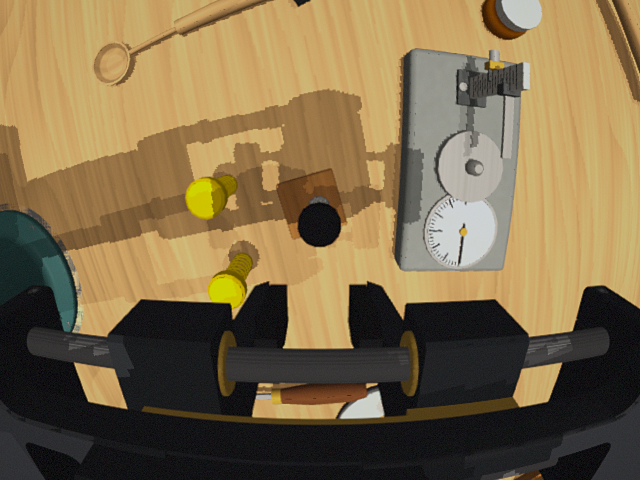

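The width went to 26 mm, so the plug was not caught and is still standing at (320,223). I'll triangulate from the three wrist views.

```bash
python3 - <<'E'
from h import *
from scipy.optimize import least_squares
S=[dict(tool_pos=np.array([.4611,.0298,.2023]),tool_rot=R.from_matrix(down(np.radians(-11.5))).as_rotvec()),
dict(tool_pos=np.array([.4459,.0265,.1624]),tool_rot=R.from_matrix(down(np.radians(-11.3))).as_rotvec()),
dict(tool_pos=np.array([.4419,.019,.2029]),tool_rot=R.from_matrix(down(np.radians(-11.3))).as_rotvec())]
i=cv2.imread("pics/w3.png");c=i[180:262,280:360];g=(c.max(2)<40).astype(np.uint8)
n,l,t,ce=cv2.connectedComponentsWithStats(g);k=1+t[1:,4].argmax();p3=ce[k]+[280,180];print(t[k],p3)
i=cv2.imread("pics/w1.png");c=i[200:270,265:335];g=(c.max(2)<40).astype(np.uint8)
n,l,t,ce=cv2.connectedComponentsWithStats(g);k=1+t[1:,4].argmax();p1=ce[k]+[265,200];print(t[k],p1)
px=[p1,(315.8,248.8),p3]
for idx in ([0,1],[0,1,2],[2]):
  for z in (None,.08,.09,.099):
    f=lambda P:np.concatenate([wproj(P if z is None else [P[0],P[1],z],S[j])-px[j] for j in idx])
    r=least_squares(f,[.44,.02,.099][:3 if z is None else 2],x_scale=.01);print(idx,z,r.x.round(4),r.fun.round(1))
print(wproj([.4419,.019,.2029],S[2]),wproj([.4419,.019,.222],S[2]))
# top, scene plug
for n in("top","scene"):
  i=cv2.imread(f"pics/{n}0.png");x,y=(290,245) if n=="top" else (312,215)
  c=i[y:y+34,x:x+34];g=(c.max(2)<55).astype(np.uint8);nn,l,t,ce=cv2.connectedComponentsWithStats(g);k=1+t[1:,4].argmax();p=ce[k]+[x,y];print(n,t[k],p,ray(n,*p,.097))
E
```

```text
[  18   23   42   43 1452] [318.87190083 224.09848485]
[  13   20   42   43 1367] [298.69495245 240.51719093]
[0, 1] None [0.4433 0.0197 0.0983] [-0.1  0.3  0.1 -0.3]
[0, 1] 0.08 [0.4417 0.0142] [ 0.5  0.6 -0.4 -0.5]
[0, 1] 0.09 [0.4426 0.0172] [ 0.1  0.4 -0.1 -0.4]
[0, 1] 0.099 [0.4434 0.0199] [-0.2  0.3  0.1 -0.3]
[0, 1, 2] None [0.4427 0.0176 0.0914] [ 0.1  0.5 -0.1 -0.3  0.  -0.2]
[0, 1, 2] 0.08 [0.4418 0.0144] [ 0.6  0.4 -0.3 -0.7 -0.2  0.3]
[0, 1, 2] 0.09 [0.4426 0.0172] [ 0.1  0.5 -0.1 -0.3  0.  -0.1]
[0, 1, 2] 0.099 [0.4432 0.0197] [-0.3  0.6  0.   0.   0.2 -0.6]
[2] None [0.443  0.0193 0.099 ] [-0. -0.]
[2] 0.08 [0.4421 0.0146] [ 0. -0.]
[2] 0.09 [0.4425 0.0171] [ 0. -0.]
[2] 0.099 [0.443  0.0193] [0. 0.]
[317.61457515 272.57619693] [317.60885022 287.08383832]Traceback (most recent call last):
  File "<stdin>", line 19, in <module>
ValueError: attempt to get argmax of an empty sequence
```

Triangulation puts the plug where I expected it, (0.443, 0.0195, ~0.099). I'll open, go back down, and look from two cameras before closing.

Emit:
jog_arm(plan=[[0,0,0,0,0,0,0.75],[0,0,0,0,0,0,0.75],[0,0,0,0.6,0.03,0,0.75],[0,0,0,0.8,0,0,0.75],[0,0,0,0.8,0,0,0.75],[0,0,0,0.8,0,0,0.75],[0,0,0,0.25,0,0,0.75],[0,0,0,0,0,0,0.75]])

```text
clock: 5.0
tool_pos: [0.4412, 0.0188, 0.0713]
tool_rot: [1.351, 1.113, -1.357]
force: [-0.1, -0.3, -0.2]
width: 0.0659
```

```bash
python3 - <<'E'
from h import *
st();s=sense();w=optics.read_camera("wrist");c=optics.read_camera("scene")
T=s["tool_pos"];p=proj("scene",T).astype(int);q=proj("scene",[.443,.0193,.099]);print(p,q,wproj(T,s),wproj([.443,.0193,.099],s))
cv2.circle(c,tuple(p),1,(0,0,255),-1)
a=cv2.resize(w[200:360,200:440],(600,400)) if 0 else cv2.resize(w[200:340,180:460],(800,400),interpolation=cv2.INTER_CUBIC)
b=cv2.resize(c[190:290,230:430],(400,200),interpolation=cv2.INTER_CUBIC)
b2=cv2.resize(c[200:270,280:380],(400,200) ,interpolation=cv2.INTER_CUBIC)
cv2.imwrite("pics/m2.png",np.vstack([a,np.hstack([b,b2])]))
E
```

```text
tcp [0.4412 0.0188 0.0713] yaw -11.32 xax [-0.005  0.    -1.   ] F [-0.09 -0.32 -0.24] t 5.0 w 0.0659
[330 235] [330.84384059 224.81266707] [317.60934419 272.57601002] [320.98614686 292.9048573 ]
```

View pics/m2.png

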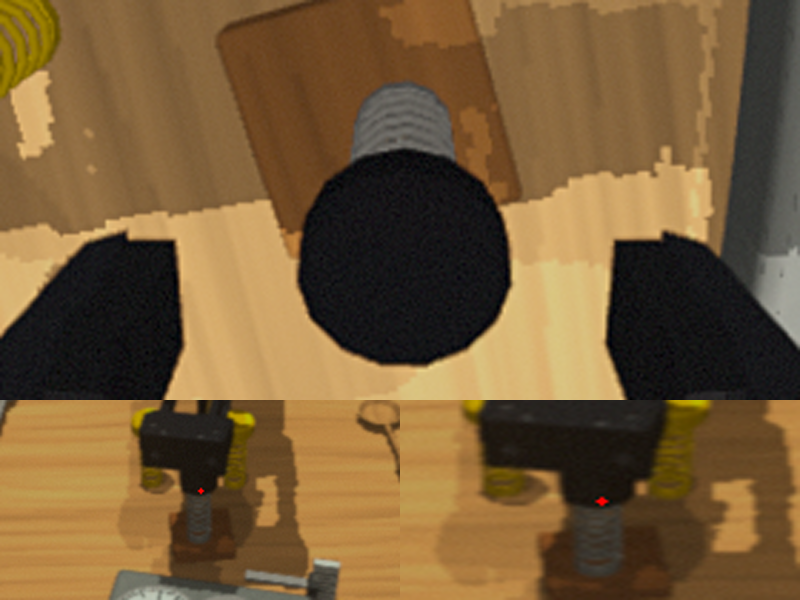

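```bash
python3 - <<'E'
from h import *
print({k:getattr(manip,k) for k in dir(manip) if not k.startswith('__')})
for x in(0,-.02,-.03):
  for o in(.033,.05): print(x,o,proj("scene",sense()["tool_pos"]+[o,-.2*o,-x]).round(1))
  s=sense();Rt=R.from_rotvec(s["tool_rot"]).as_matrix()
  for sg in(-1,1):
   for z in(-.009,.009): print(x,sg,z,wproj(s["tool_pos"]+Rt@np.array([x,sg*.033,z]),s).round(1))
E
```

```text
{'MotionError': <class 'workcell.MotionError'>, 'grip_depth': 0.0187}
0 0.033 [327.4 247.6]
0 0.05 [325.8 254.3]
0 -1 -0.009 [254.9 256.4]
0 -1 0.009 [256.8 287.8]
0 1 -0.009 [380.3 256.2]
0 1 0.009 [378.5 287.6]
-0.02 0.033 [327.4 239.6]
-0.02 0.05 [325.7 246.3]
-0.02 -1 -0.009 [248.2 270.1]
-0.02 -1 0.009 [250.7 304. ]
-0.02 1 -0.009 [387.  269.9]
-0.02 1 0.009 [384.6 303.8]
-0.03 0.033 [327.4 235.5]
-0.03 0.05 [325.7 242.2]
-0.03 -1 -0.009 [244.4 278. ]
-0.03 -1 0.009 [247.2 313.4]
-0.03 1 -0.009 [390.8 277.8]
-0.03 1 0.009 [388.1 313.2]
```

The finger edges in the picture, inner corners at (241,284) and (395,284), fit only if the real fingertips end about 38 mm behind the reported TCP. The scene view agrees. I'll treat the reported TCP as 38 mm too far forward and go that much lower, watching the force.

Emit:
jog_arm(plan=[[0,0,0,0.3,0.03,-0.02,0.75],[0,0,0,0.3,0,0,0.75],[0,0,0,0.3,0,0,0.75],[0,0,0,0,0,0,0.75],[0,0,0,0,0,0,0.75]])

```text
clock: 5.6
tool_pos: [0.444, 0.0193, 0.0367]
tool_rot: [1.352, 1.11, -1.354]
force: [0.6, -0.6, 0.3]
width: 0.0659
```

Emit:
jog_arm(plan=[[0,0,0,0,0,0,0.3],[0,0,0,0,0,0,0.3],[0,0,0,0,0,0,0.3],[0,0,0,0,0,0,0.3],[0,0,0,0,0,0,0.3],[0,0,0,0,0,0,0.3]])

```text
clock: 6.2
tool_pos: [0.4448, 0.0193, 0.0375]
tool_rot: [1.353, 1.109, -1.353]
force: [0.5, 0.3, 0.8]
width: 0.034
```

Emit:
jog_arm(plan=[[0,0,0,-0.2,0,0,0.2],[0,0,0,-0.5,0,0,0.2],[0,0,0,-0.8,0,0,0.2],[0,0,0,-0.8,0,0,0.2],[0,0,0,-0.8,0,0,0.2],[0,0,0,-0.2,0,0,0.2],[0,0,0,0,0,0,0.2],[0,0,0,0,0,0,0.2]])

```text
clock: 7.0
tool_pos: [0.4436, 0.0193, 0.1679]
tool_rot: [1.352, 1.111, -1.355]
force: [0.1, -0.6, -1.7]
width: 0.0343
```

```bash
python3 - <<'E'
from h import *
s=sense();st();i=optics.read_camera("wrist"); cv2.imwrite("pics/w4.png",i)
for a,b in[((.5887,.0365),"wr1"),((.5905,.0358),"top")]: print(b,wproj((*a,.074),s),wproj((*a,.058),s))
print("foot",wproj(s["tool_pos"]+[0,0,-.0235],s))
for y in (.033,.036): go([.589,y,.167],np.radians(-11.5))
E
```

```text
tcp [0.4436 0.0193 0.1679] yaw -11.31 xax [-0.002  0.    -1.   ] F [ 0.06 -0.57 -1.68] t 7.0 w 0.0343
wr1 [490.91698601 173.80839525] [482.82029035 171.52936069]
top [492.92854993 174.33632986] [484.76690659 172.03165936]
foot [317.7027756  257.94727671]
turn(5deg units) [0.037 0.008 0.038] shift now-tool [-0.004  3.508 -1.051] shift in goal-tool [ 0.008  3.505 -1.063] tcp [0.4431 0.0193 0.1673] t 7.05 F [-0.37  0.33 -0.36] w 0.0343
turn(5deg units) [0.037 0.008 0.038] shift now-tool [-0.004  3.494 -1.125] shift in goal-tool [ 0.008  3.49  -1.136] tcp [0.4431 0.0193 0.1673] t 7.05 F [-0.37  0.33 -0.36] w 0.0343
```

View pics/w4.png

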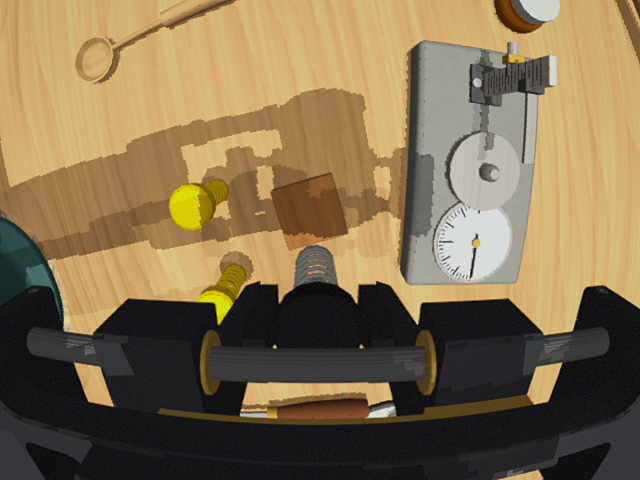

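The spring is held, its foot visible at about (314,250), and the pilot tip is at (490,172) against a predicted (491,174). Moving to hover over the plate.

Emit:
jog_arm(plan=[[0,0,0,0,0.4,-0.12,0.2],[0,0,0,0,0.7,-0.22,0.2],[0,0,0,0,0.7,-0.22,0.2],[0,0,0,0,0.7,-0.22,0.2],[0,0,0,0,0.6,-0.2,0.2],[0,0,0,0,0.4,-0.12,0.2],[0,0,0,0,0,0,0.2],[0,0,0,0,0,0,0.2]])

```text
clock: 7.85
tool_pos: [0.5889, 0.0349, 0.1669]
tool_rot: [1.351, 1.112, -1.357]
force: [-0.4, -0.6, -0.4]
width: 0.0345
```

```bash
python3 - <<'E'
from h import *
s=sense();st();i=optics.read_camera("wrist");c=optics.read_camera("scene");st()
for a in[(.5885,.037)]: print(wproj((*a,.074),s),wproj((*a,.058),s))
f=s["tool_pos"]+[0,0,-.0235];print("foot",wproj(f,s),proj("scene",f),proj("scene",f+[0,0,.069]),"pil",proj("scene",[.5885,.037,.074]))
cv2.imwrite("pics/w5.png",i);cv2.imwrite("pics/s5.png",c)
a=cv2.resize(i[170:320,230:430],(800,600),interpolation=cv2.INTER_CUBIC)[:,150:550];b=cv2.resize(c[210:330,300:380],(400,600),interpolation=cv2.INTER_CUBIC)
cv2.imwrite("pics/m3.png",np.hstack([a,b]))
go([.5885,.0345,.1],np.radians(-11.5))
E
```

```text
tcp [0.5889 0.0349 0.1669] yaw -11.31 xax [-0.005 -0.    -1.   ] F [-0.39 -0.64 -0.44] t 7.85 w 0.0345
tcp [0.5889 0.0349 0.1679] yaw -11.32 xax [-0.003 -0.    -1.   ] F [-1.07 -0.07 -0.26] t 7.95 w 0.0344
[317.1168015 225.5612404] [317.23325523 220.67526722]
foot [317.79923602 257.92372992] [343.87929188 265.7838133 ] [344.88297569 233.16310715] pil [344.23297915 294.516674  ]
turn(5deg units) [0.037 0.008 0.032] shift now-tool [ 1.699 -0.002  0.01 ] shift in goal-tool [ 1.699 -0.007  0.011] tcp [0.5889 0.0349 0.1679] t 7.95 F [-1.07 -0.07 -0.26] w 0.0344
```

View pics/m3.png

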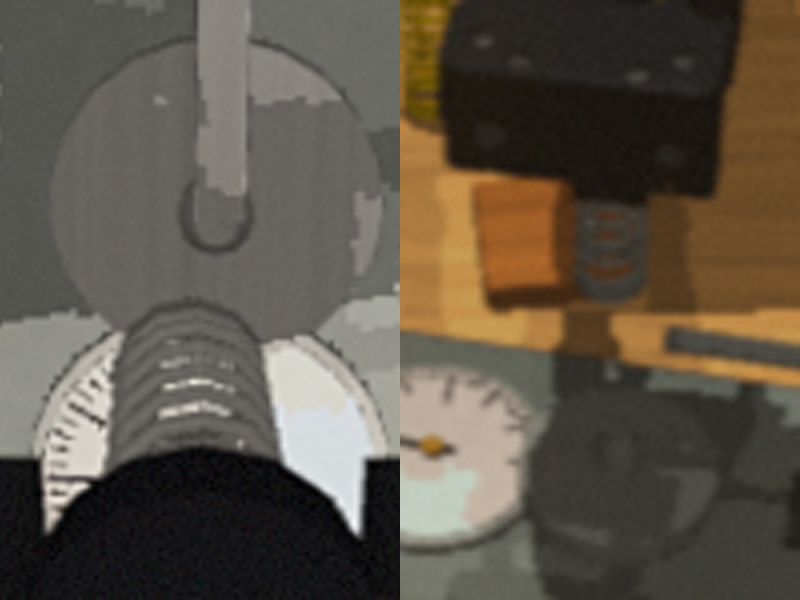

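In the wrist crop the foot's axis is near col 314.8 and the pilot near col 321.7. Wrist and scene together put the foot about 4.8 mm short in tool +y and about 5 mm towards the dial. I'll correct that, keeping 1.5 mm of bias away from the pointer arm, and descend.

Emit:
jog_arm(plan=[[0,0,0,0,0.12,-0.09,0.2],[0,0,0,0.3,0,0,0.2],[0,0,0,0.5,0,0,0.2],[0,0,0,0.4,0,0,0.2],[0,0,0,0.3,0,0,0.2],[0,0,0,0,0,0,0.2],[0,0,0,0,0,0,0.2]])

```text
clock: 8.65
tool_pos: [0.5958, 0.0376, 0.109]
tool_rot: [1.353, 1.11, -1.354]
force: [-0.3, 0.5, -1.1]
width: 0.0343
```

```bash
python3 - <<'E'
from h import *
s=sense();st();i=optics.read_camera("wrist");c=optics.read_camera("scene");st()
cv2.imwrite("pics/w6.png",i);cv2.imwrite("pics/s6.png",c)
a=cv2.resize(i[170:320,230:430],(800,600),interpolation=cv2.INTER_CUBIC)[:,150:550];b=cv2.resize(c[230:330,300:380],(400,600),interpolation=cv2.INTER_CUBIC)
cv2.imwrite("pics/m4.png",np.hstack([a,b]))
E
```

```text
tcp [0.5958 0.0376 0.109 ] yaw -11.32 xax [-0.001 -0.    -1.   ] F [-0.28  0.51 -1.08] t 8.65 w 0.0343
tcp [0.5967 0.0375 0.1102] yaw -11.32 xax [ 0.002  0.    -1.   ] F [-0.1   1.04 -0.76] t 8.75 w 0.034
```

View pics/m4.png

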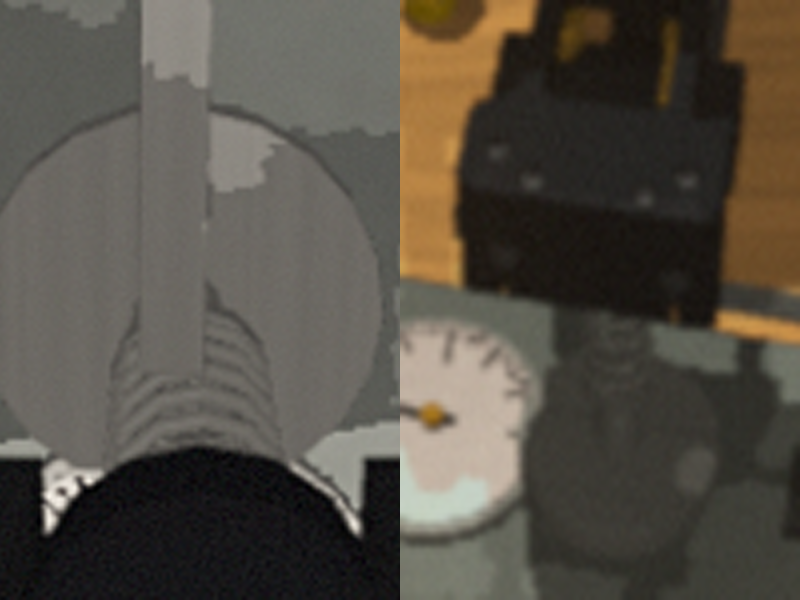

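The foot now hangs about 12 mm above the pilot tip. The arm's centre line, col 175 in the crop, is left of the coil axis at col 190, so x overshot by about 2 mm. I'll fit the plate rim numerically.

```bash
cat > fit.py <<'E'
from h import *
def fitcirc(img,s,c0,z,r,rng,arcs,step=.0005,pol=None):
    g=cv2.GaussianBlur(cv2.cvtColor(img,cv2.COLOR_BGR2GRAY).astype(np.float32),(0,0),1)
    a=np.radians(np.concatenate([np.arange(p,q,3) for p,q in arcs]));best=[]
    n=np.arange(-rng,rng+1e-9,step)
    def samp(c,rr):
        P=np.array([wproj([c[0]+rr*np.cos(t),c[1]+rr*np.sin(t),z],s) for t in a],np.float32)
        return cv2.remap(g,P[:,:1],P[:,1:],cv2.INTER_LINEAR)[:,0]
    for dx in n:
        for dy in n:
            c=(c0[0]+dx,c0[1]+dy);d=samp(c,r+.001)-samp(c,r-.001);best.append((np.median(np.abs(d)) if pol is None else np.median(d*pol),*c))
    best.sort(reverse=True);return np.array(best[:4])
E
python3 - <<'E'
from fit import *
Y=R.from_matrix(down(np.radians(-11.32))).as_rotvec()
np.set_printoptions(suppress=True,precision=4)
s5=dict(tool_pos=np.array([.5889,.0349,.1669]),tool_rot=np.array([1.351,1.112,-1.357]))
s6=dict(tool_pos=np.array([.5958,.0376,.109]),tool_rot=np.array([1.353,1.11,-1.354]))
for f,s in(("w5",s5),("w6",s6)):
    i=cv2.imread(f"pics/{f}.png")
    print(f,"plate",fitcirc(i,s,(.590,.037),.058,.034,.006,[(-20,70),(110,180)]))
    zf=s["tool_pos"][2]-.0235
    print(f,"foot",fitcirc(i,s,s["tool_pos"][:2],zf,.0115,.006,[(30,70),(110,150)] if f=="w6" else [(20,160)]))
    print(wray(314.75,263,zf,s))
E
```

```text
Traceback (most recent call last):
  File "fit.py", line 11, in fitcirc
    c=(c0[0]+dx,c0[1]+dy);d=samp(c,r+.001)-samp(c,r-.001);best.append((np.median(np.abs(d)) if pol is None else np.median(d*pol),*c))
                                           ~~~~^^^^^^^^^^
  File "fit.py", line 7, in samp
    P=np.array([wproj([c[0]+rr*np.cos(t),c[1]+rr*np.sin(t),z],s) for t in a],np.float32)
                ~~~~~^^^^^^^^^^^^^^^^^^^^^^^^^^^^^^^^^^^^^^^^^^^
  File "h.py", line 10, in wproj
    s=s or sense();Rt=R.from_rotvec(s["tool_rot"]).as_matrix();c=optics.calibration("wrist");H=c["hand_eye"];m=c["mtx"]
                                                                 ~~~~~~~~~~~~~~~~~~^^^^^^^^^
ValueError: time passes only in moves, steps and waits
```

```bash
sed -i 's/^from scipy.spatial.*/&\nimport functools\nclass _O: pass\n_cal=functools.lru_cache(optics.calibration)/; s/c=optics.calibration(/c=_cal(/g' h.py
cat > fit.py <<'E'
from h import *
def fitcirc(img,s,c0,z,r,rng,arcs,step=.0005):
    g=cv2.GaussianBlur(cv2.cvtColor(img,cv2.COLOR_BGR2GRAY).astype(np.float32),(0,0),1)
    a=np.radians(np.concatenate([np.arange(p,q,3) for p,q in arcs]));best=[]
    Rt=R.from_rotvec(s["tool_rot"]).as_matrix();c=_cal_w();H=c["hand_eye"];m=c["mtx"]
    def samp(x,y,rr):
        P=np.c_[x+rr*np.cos(a),y+rr*np.sin(a),0*a+z]
        q=((P-s["tool_pos"])@Rt-H[:3,3])@H[:3,:3];h=np.hypot(q[:,0],q[:,1]);th=np.arctan2(h,q[:,2])
        p=(m[:2,2]+m[0,0]*(th/h)[:,None]*q[:,:2]).astype(np.float32)
        return cv2.remap(g,p[:,:1],p[:,1:],cv2.INTER_LINEAR)[:,0]
    n=np.arange(-rng,rng+1e-9,step)
    for dx in n:
        for dy in n:
            x,y=c0[0]+dx,c0[1]+dy;d=samp(x,y,r+.001)-samp(x,y,r-.001);best.append((np.minimum(np.abs(d),25).mean(),x,y))
    best.sort(reverse=True);return np.array(best[:4])
from h import _cal
def _cal_w(): return _cal("wrist")
E
python3 - <<'E'
from fit import *
np.set_printoptions(suppress=True,precision=4)
s5=dict(tool_pos=np.array([.5889,.0349,.1669]),tool_rot=np.array([1.351,1.112,-1.357]))
s6=dict(tool_pos=np.array([.5958,.0376,.109]),tool_rot=np.array([1.353,1.11,-1.354]))
for f,s in(("w5",s5),("w6",s6)):
    i=cv2.imread(f"pics/{f}.png")
    print(f,"plate",fitcirc(i,s,(.590,.037),.058,.034,.006,[(-20,70),(110,180)]))
    zf=s["tool_pos"][2]-.0235
    print(f,"foot",fitcirc(i,s,s["tool_pos"][:2],zf,.0115,.006,[(30,70),(110,150)] if f=="w6" else [(20,160)]))
    print(wray(314.75,263,zf,s))
E
```

```text
w5 plate [[13.4119  0.591   0.035 ]
 [13.3375  0.5915  0.035 ]
 [13.2856  0.5915  0.0355]
 [13.128   0.591   0.0355]]
w5 foot [[19.5796  0.5864  0.0324]
 [19.4512  0.5869  0.0324]
 [18.8938  0.5864  0.0329]
 [18.5582  0.5869  0.0329]]
[0.5865 0.0321 0.1434]
w6 plate [[15.7386  0.591   0.0355]
 [15.5704  0.591   0.035 ]
 [15.4726  0.5915  0.0355]
 [15.2382  0.5915  0.035 ]]
w6 foot [[13.5287  0.5933  0.0356]
 [12.8984  0.5938  0.0356]
 [12.5967  0.5923  0.0336]
 [12.5633  0.5933  0.0361]]
[0.5935 0.0348 0.0855]
```

The rim fits agree between both views: plate at (0.591, 0.0353), foot = TCP + (-2.4, -2.4) mm. Target TCP for seating is about (0.5934, 0.0371).

Emit:
jog_arm(plan=[[0,0,0,0,-0.065,0.025,0.2],[0,0,0,0.15,0,0,0.2],[0,0,0,0.15,0,0,0.2],[0,0,0,0.1,0,0,0.2],[0,0,0,0,0,0,0.2],[0,0,0,0,0,0,0.2]])

```text
clock: 9.35
tool_pos: [0.593, 0.0371, 0.0929]
tool_rot: [1.353, 1.11, -1.354]
force: [0.7, 0.7, -0.4]
width: 0.0342
```

Emit:
jog_arm(plan=[[0,0,0,0.1,0,0,0.2],[0,0,0,0.1,0,0,0.2],[0,0,0,0,0,0,0.2],[0,0,0,0,0,0,0.2]])

```text
clock: 9.75
tool_pos: [0.593, 0.0371, 0.085]
tool_rot: [1.353, 1.11, -1.354]
force: [0.2, -0.0, -0.1]
width: 0.0342
```

```bash
python3 - <<'E'
from h import *
import time
s=sense();st();i=optics.read_camera("wrist");c=optics.read_camera("scene");t=optics.read_camera("top");st()
cv2.imwrite("pics/w7.png",i);cv2.imwrite("pics/s7.png",c);cv2.imwrite("pics/t7.png",t)
print("dial px",wproj((.578,-.029,.046),s),proj("scene",(.578,-.029,.046)))
E
```

```text
tcp [0.593  0.0371 0.085 ] yaw -11.32 xax [-0.  0. -1.] F [ 0.15 -0.05 -0.09] t 9.75 w 0.0342
tcp [0.5933 0.0371 0.0854] yaw -11.32 xax [ 0. -0. -1.] F [-0.78 -0.38 -1.13] t 9.9 w 0.0341
dial px [315.28403675 341.98071782] [304.93342812 301.17829646]
```

```bash
cat > dial.py <<'E'
from h import *
yw=np.radians(-11.4);ex=np.array([np.cos(yw),np.sin(yw),0]);ey=np.array([-np.sin(yw),np.cos(yw),0])
def dial(img,off=None,n="scene"):
    c=np.array([.591,.0353,.0465])-.064*ey
    if off is None: off=np.array([306.4,298.8])-proj(n,c)
    g=cv2.GaussianBlur(cv2.cvtColor(img,cv2.COLOR_BGR2GRAY).astype(np.float32),(0,0),.5);N=np.arange(-4,30,.25);D=[]
    for v in N:   # clockwise from -y towards -x
        t=v*np.pi/30;d=-np.cos(t)*ey-np.sin(t)*ex
        p=np.array([proj(n,c+d*r)+off for r in np.arange(.008,.0215,.001)],np.float32)
        D.append(cv2.remap(g,p[:,:1],p[:,1:],cv2.INTER_LINEAR).mean())
    D=np.array(D);b=np.median(D)-D;k=b.argmax();w=slice(max(0,k-5),k+6);ww=np.clip(b[w]-b[k]*.4,0,None)
    return (N[w]*ww).sum()/ww.sum(),D.min(),np.median(D)
E
python3 - <<'E'
from dial import *
for f in("scene0","s5","s6","s7"): print(f,dial(cv2.imread(f"pics/{f}.png")))
t=cv2.imread("pics/s7.png"); 
# brass hub locate
h=cv2.inRange(t[285:315,285:330],(0,60,120),(70,200,255));print(np.argwhere(h).mean(0)[::-1]+[285,285],h.sum()/255)
E
```

```text
scene0 (np.float64(-0.03199652337062159), np.float32(99.448265), np.float32(185.4603))
s5 (np.float64(0.005100848110326761), np.float32(97.234535), np.float32(175.92958))
s6 (np.float64(-0.019048768741419617), np.float32(99.02191), np.float32(178.39484))
s7 (np.float64(-0.012109081749193241), np.float32(100.07997), np.float32(179.12894))
[305.5 298.8] 10.0
```

Dial reader gives 0 ±0.03 N unloaded. Now seating gently.

Emit:
jog_arm(plan=[[0,0,0,0.05,0,0,0.2],[0,0,0,0.05,0,0,0.2],[0,0,0,0.05,0,0,0.2],[0,0,0,0,0,0,0.2],[0,0,0,0,0,0,0.2],[0,0,0,0,0,0,0.2]], squeeze=60)

```text
clock: 10.5
tool_pos: [0.5934, 0.0371, 0.0795]
tool_rot: [1.353, 1.109, -1.353]
force: [1.1, -0.1, -0.7]
width: 0.0343
```

```bash
cat > rd.py <<'E'
from dial import *
s=sense();i=optics.read_camera("scene");cv2.imwrite("pics/last.png",i);st();print("dial",dial(i))
E
python3 rd.py
```

```text
tcp [0.5934 0.0371 0.0795] yaw -11.32 xax [ 0. -0. -1.] F [0.46 0.19 0.98] t 10.55 w 0.0341
dial (np.float64(1.2063701177083839), np.float32(91.53474), np.float32(178.7366))
```

Emit:
jog_arm(plan=[[0,0,0,0.05,0,0,0.2],[0,0,0,0.05,0,0,0.2],[0,0,0,0.05,0,0,0.2],[0,0,0,0,0,0,0.2],[0,0,0,0,0,0,0.2]])

```text
clock: 11.05
tool_pos: [0.5933, 0.0371, 0.0734]
tool_rot: [1.353, 1.109, -1.353]
force: [-0.5, -0.5, 2.2]
width: 0.0337
```

```bash
python3 rd.py
```

```text
tcp [0.5933 0.0371 0.0734] yaw -11.32 xax [ 0.  0. -1.] F [-0.23 -0.17  3.54] t 11.1 w 0.0342
dial (np.float64(3.229764932251597), np.float32(96.43424), np.float32(176.11694))
```

Emit:
jog_arm(plan=[[0,0,0,0.08,0,0,0.2],[0,0,0,0.08,0,0,0.2],[0,0,0,0.08,0,0,0.2],[0,0,0,0.08,0,0,0.2],[0,0,0,0.08,0,0,0.2],[0,0,0,0,0,0,0.2],[0,0,0,0,0,0,0.2]])

```text
clock: 11.8
tool_pos: [0.5932, 0.0372, 0.0579]
tool_rot: [1.353, 1.109, -1.353]
force: [-2.2, -0.1, 8.9]
width: 0.0343
```

```bash
python3 rd.py
```

```text
tcp [0.5932 0.0372 0.0579] yaw -11.32 xax [-0.  0. -1.] F [-2.12  0.6   8.12] t 11.85 w 0.0344
dial (np.float64(28.459751436497722), np.float32(59.096874), np.float32(159.73192))
```

```bash
sed -i 's/np.arange(-4,30,.25)/np.arange(-4,21,.25)/' dial.py; python3 - <<'E'
from dial import *
import dial as d
print(d.dial(cv2.imread("pics/last.png")))
E
```

```text
(np.float64(20.171575104471234), np.float32(96.22595), np.float32(174.14276))
```

```bash
sed -i 's/    D=np.array(D);b/    global LASTD;LASTD=(N,np.array(D))\n    D=np.array(D);b/' dial.py; python3 - <<'E'
import dial as d,cv2
for f in("s7","last"):
    d.dial(cv2.imread(f"pics/{f}.png"));N,D=d.LASTD
    print(f," ".join(f"{n:.0f}:{v:.0f}" for n,v in zip(N[::2],D[::2])))
E
```

```text
s7 -4:184 -4:180 -3:175 -2:166 -2:157 -2:139 -1:119 -0:104 0:100 0:105 1:120 2:138 2:151 2:162 3:169 4:174 4:176 4:178 5:179 6:179 6:179 6:179 7:179 8:179 8:179 8:179 9:179 10:179 10:179 10:179 11:179 12:179 12:179 12:179 13:179 14:179 14:177 14:176 15:174 16:174 16:177 16:179 17:181 18:182 18:182 18:182 19:182 20:182 20:181 20:180
last -4:189 -4:189 -3:189 -2:189 -2:189 -2:188 -1:187 -0:186 0:185 0:185 1:184 2:183 2:183 2:182 3:181 4:180 4:179 4:177 5:174 6:171 6:165 6:157 7:145 8:130 8:116 8:109 9:115 10:130 10:147 10:160 11:168 12:173 12:176 12:178 13:178 14:178 14:177 14:175 15:174 16:174 16:173 16:169 17:160 18:147 18:134 18:123 19:115 20:109 20:104 20:99
```

Dial dip at 8.5 N, and the wrist force of 8.1–8.9 N agrees. Beyond about 17 N the gripper hides the dial, so I'll limit the scan and continue.

```bash
cat > rd.py <<'E'
import dial as d
from dial import *
s=sense();i=optics.read_camera("scene");cv2.imwrite("pics/last.png",i);st();d.dial(i);N,D=d.LASTD
k=[j for j in range(2,len(N)-2) if D[j]==D[j-2:j+3].min() and D[j]<150]
print("dips",[(N[j]+.125*(D[j-1]-D[j+1])/(D[j-1]-2*D[j]+D[j+1]+1e-9),D[j]) for j in k])
E
sed -i 's/np.arange(-4,21,.25)/np.arange(-4,24,.25)/' dial.py
```

Emit:
jog_arm(plan=[[0,0,0,0.06,0,0,0.2],[0,0,0,0.06,0,0,0.2],[0,0,0,0.06,0,0,0.2],[0,0,0,0.06,0,0,0.2],[0,0,0,0,0,0,0.2],[0,0,0,0,0,0,0.2]])

```text
clock: 12.45
tool_pos: [0.5932, 0.0373, 0.0489]
tool_rot: [1.353, 1.11, -1.353]
force: [-4.4, 1.6, 11.7]
width: 0.0342
```

```bash
python3 rd.py
```

```text
tcp [0.5932 0.0373 0.0489] yaw -11.32 xax [-0.  0. -1.] F [-4.29 -0.03 11.07] t 12.5 w 0.034
dips [(np.float64(11.70282194763422), np.float32(95.882164))]
```

Emit:
jog_arm(plan=[[0,0,0,0.06,0,0,0.2],[0,0,0,0.06,0,0,0.2],[0,0,0,0.06,0,0,0.2],[0,0,0,0,0,0,0.2],[0,0,0,0,0,0,0.2]])

```text
clock: 13.0
tool_pos: [0.5931, 0.0373, 0.0421]
tool_rot: [1.353, 1.11, -1.353]
force: [-4.9, -0.1, 13.3]
width: 0.0339
```

```bash
python3 rd.py
```

```text
tcp [0.5931 0.0373 0.0421] yaw -11.32 xax [-0.  0. -1.] F [-4.6   0.71 14.12] t 13.05 w 0.034
dips [(np.float64(14.198066893965006), np.float32(108.26235))]
```

Emit:
jog_arm(plan=[[0,0,0,0.03,0,0,0.2],[0,0,0,0.025,0,0,0.2],[0,0,0,0,0,0,0.2],[0,0,0,0,0,0,0.2],[0,0,0,0,0,0,0.2],[0,0,0,0,0,0,0.2],[0,0,0,0,0,0,0.2],[0,0,0,0,0,0,0.2]])

```text
clock: 13.85
tool_pos: [0.5931, 0.0373, 0.0401]
tool_rot: [1.353, 1.11, -1.353]
force: [-5.5, 0.2, 14.8]
width: 0.034
```

```bash
python3 rd.py
```

```text
tcp [0.5932 0.0373 0.0401] yaw -11.32 xax [-0.  0. -1.] F [-5.99  0.46 15.25] t 13.9 w 0.0343
dips [(np.float64(14.80638100206852), np.float32(110.05583))]
```

Held at about 15 N (dial 14.8, wrist 15.0) for over 0.7 s. Now raising straight up.

Emit:
jog_arm(plan=[[0,0,0,-0.15,0,0,0.2],[0,0,0,-0.2,0,0,0.2],[0,0,0,-0.2,0,0,0.2],[0,0,0,-0.2,0,0,0.2],[0,0,0,-0.2,0,0,0.2],[0,0,0,-0.15,0,0,0.2],[0,0,0,-0.2,0,0,0.2],[0,0,0,-0.2,0,0,0.2]])

```text
clock: 14.7
tool_pos: [0.5923, 0.0371, 0.0977]
tool_rot: [1.352, 1.111, -1.355]
force: [-0.1, 0.6, -0.5]
width: 0.0337
```

Emit:
jog_arm(plan=[[0,0,0,-0.3,0,0,0.2],[0,0,0,-0.4,0,0,0.2],[0,0,0,-0.5,0,0,0.2],[0,0,0,-0.5,0,0,0.2],[0,0,0,-0.5,0,0,0.2],[0,0,0,-0.1,0,0,0.2],[0,0,0,0,0,0,0.2]])

```text
clock: 15.4
tool_pos: [0.5941, 0.0371, 0.192]
tool_rot: [1.355, 1.107, -1.351]
force: [0.1, -0.4, -0.9]
width: 0.0338
```

```bash
python3 - <<'E'
from fit import *
s=sense();st();i=optics.read_camera("wrist");c=optics.read_camera("scene")
cv2.imwrite("pics/w8.png",i);cv2.imwrite("pics/s8.png",c)
a=wproj((.606,.109,.11),s);print(a)
x0,y0=int(a[0])-45,max(0,int(a[1])-60)
A=cv2.resize(i[y0:y0+112,x0:x0+75],(400,600),interpolation=cv2.INTER_CUBIC)
p=proj("scene",(.606,.109,.1)).astype(int);print(p,proj("scene",(.606,.109,.15)))
B=cv2.resize(c[p[1]-45:p[1]+45,p[0]-35:p[0]+25],(400,600),interpolation=cv2.INTER_CUBIC)
cv2.imwrite("pics/m5.png",np.hstack([A,B]))
go([.502,.303,.19],np.radians(-11.5))
E
```

```text
tcp [0.5941 0.0371 0.192 ] yaw -11.32 xax [ 0.003  0.    -1.   ] F [ 0.15 -0.44 -0.87] t 15.4 w 0.0338
[313.71521125 132.2401921 ]
[390 291] [393.2491221  270.02191592]
turn(5deg units) [0.036 0.004 0.013] shift now-tool [-0.009 -3.526 -6.075] shift in goal-tool [-0.011 -3.545 -6.064] tcp [0.5926 0.037  0.1896] t 15.5 F [-0.3  -0.17 -0.1 ] w 0.0344
```

View pics/m5.png

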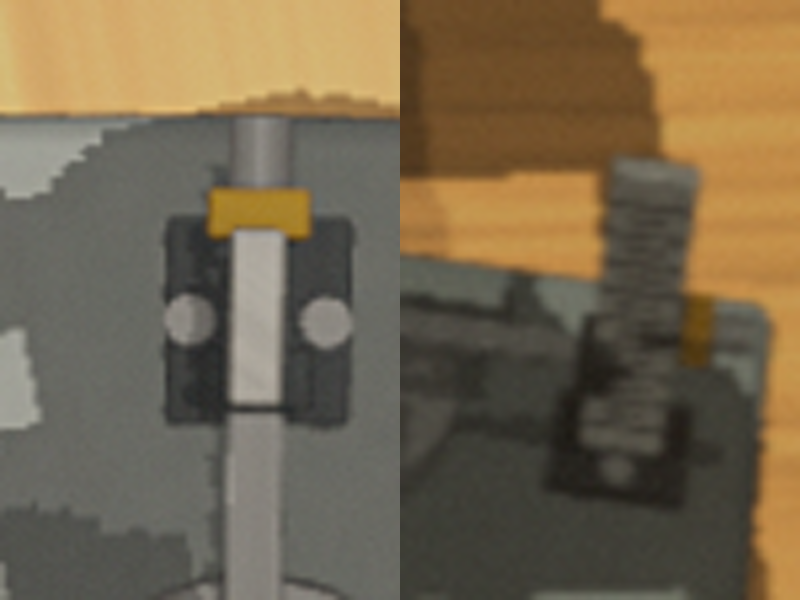

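The wrist crop shows the pointer arm and brass clamp; in the scene crop the clamp is at mid-pillar with the pointer lying in shadow. No views are left, so I'll move over the tin to clear the shadow and compare the pointer's height against the start image numerically.

Emit:
jog_arm(plan=[[0,0,0,-0.5,0,-0.2,0.2],[0,0,0,0,-0.3,-0.7,0.2],[0,0,0,0,-0.5,-0.9,0.2],[0,0,0,0,-0.5,-0.9,0.2],[0,0,0,0,-0.5,-0.9,0.2],[0,0,0,0,-0.6,-0.9,0.2],[0,0,0,0,-0.6,-0.9,0.2],[0,0,0,0,-0.5,-0.65,0.2]])

```text
clock: 16.3
tool_pos: [0.5014, 0.3036, 0.2085]
tool_rot: [1.35, 1.111, -1.355]
force: [0.5, -0.6, -0.6]
width: 0.0341
```

Emit:
jog_arm(plan=[[0,0,0,0,0,0,0.2],[0,0,0,0,0,0,0.2],[0,0,0,0,0,0,0.2]])

```text
clock: 16.6
tool_pos: [0.5034, 0.3008, 0.2093]
tool_rot: [1.352, 1.109, -1.355]
force: [0.5, 0.5, -0.3]
width: 0.0339
```

```bash
python3 - <<'E'
from dial import *
s=sense();st();c=optics.read_camera("scene");t=optics.read_camera("top")
cv2.imwrite("pics/s9.png",c);cv2.imwrite("pics/t9.png",t)
c0=cv2.imread("pics/scene0.png");seat=np.array([.591,.0353,0])
g0=cv2.cvtColor(c0,6).astype(int);g1=cv2.cvtColor(c,6).astype(int)
for y in(.04,.055):
    for z in(.125,.123,.1,.09,.085): print(y,z,proj("scene",seat+ey*y+[0,0,z]).round(1))
    u=int(round(proj("scene",seat+ey*y+[0,0,.105])[0]))
    print(u,"rows270-309\n",g0[270:310,u],"\n",g1[270:310,u])
b=cv2.inRange(c[275:315,380:420],(0,60,120),(70,200,255));print("clamp",np.argwhere(b).mean(0)[::-1]+[380,275],b.sum()/255)
for z in(.095,.1,.105): print(z,proj("scene",seat+ey*.085+[0,0,z]).round(1))
go([.502,.303,.1],np.radians(-11.5))
E
```

```text
tcp [0.5034 0.3008 0.2093] yaw -11.34 xax [-0.001 -0.001 -1.   ] F [ 0.53  0.53 -0.34] t 16.6 w 0.0339
0.04 0.125 [369.2 278. ]
0.04 0.123 [369.2 278.9]
0.04 0.1 [368.3 288.5]
0.04 0.09 [368.  292.6]
0.04 0.085 [367.8 294.6]
369 rows270-309
 [144 141 142 142 138 139 141 137 133 134 124  81  95 134 143 128 102 100
 105 103 106 105 102 105 105 106 106 106 102 107 106 105 105 105 107 106
 102  94  91  87] 
 [148 149 147 148 145 144 148 152 151 148 141 146 150 151 148 134 108 108
 113 108 109 109 110 114 130 138 140 135  87  86 106 111 109 113 112 113
 113 113 100  81]
0.055 0.125 [378.8 279.3]
0.055 0.123 [378.7 280.1]
0.055 0.1 [377.7 289.8]
0.055 0.09 [377.3 293.8]
0.055 0.085 [377.1 295.8]
378 rows270-309
 [140 140 139 139 135 139 144 145 142 133 134 125  87  86 127 140 132 106
 104 102 106 105 102 104 104 105 103 103 103 104 107 107 108 105  93  82
  81  75  65  61] 
 [147 146 147 145 143 143 149 150 150 146 141 148 149 148 147 144 138 107
 109 110 110 107 108 107 109 117 135 138 131  90  79 107 112 110  98  90
  84  83  70  60]
clamp [406.5641791  289.55223881] 335.0
0.095 [396.3 294.3]
0.1 [396.6 292.2]
0.105 [396.9 290.2]
turn(5deg units) [0.018 0.009 0.004] shift now-tool [ 2.746 -0.055 -0.052] shift in goal-tool [ 2.746 -0.056 -0.05 ] tcp [0.5038 0.3006 0.2098] t 16.7 F [ 0.41  0.64 -1.23] w 0.0339
```

The pointer arm's dark edge moved from row 281.5 to 298.4, about 40 mm down. The mark is at most 31 mm down, so the spring is tired and goes in the tin.

Emit:
jog_arm(plan=[[0,0,0,0.4,0,-0.05,0.2],[0,0,0,0.7,0,0,0.2],[0,0,0,0.8,0,0,0.2],[0,0,0,0.8,0,0,0.2],[0,0,0,0.7,0,0,0.2],[0,0,0,0.5,0,0,0.2],[0,0,0,0.3,0,0,0.2],[0,0,0,0.2,0,0,0.2]])

```text
clock: 17.5
tool_pos: [0.5032, 0.3028, 0.0325]
tool_rot: [1.352, 1.109, -1.356]
force: [0.2, -0.3, -0.2]
width: 0.0339
```

Emit:
jog_arm(plan=[[0,0,0,0.04,0,0,0.2],[0,0,0,0.04,0,0,0.2],[0,0,0,0,0,0,0.2],[0,0,0,0,0,0,0.2]])

```text
clock: 17.9
tool_pos: [0.5046, 0.3043, 0.0322]
tool_rot: [1.355, 1.109, -1.351]
force: [0.8, 0.0, -0.2]
width: 0.034
```

```bash
python3 -c "
from h import *
st()"
```

```text
tcp [0.5046 0.3043 0.0322] yaw -11.32 xax [ 0.002  0.001 -1.   ] F [ 0.81  0.02 -0.16] t 17.9 w 0.034
```

Emit:
jog_arm(plan=[[0,0,0,0.06,0,0,0.2],[0,0,0,0.04,0,0,0.2],[0,0,0,0,0,0,0.2],[0,0,0,0,0,0,0.2],[0,0,0,0,0,0,0.2]])

```text
clock: 18.4
tool_pos: [0.5039, 0.3039, 0.0272]
tool_rot: [1.353, 1.109, -1.353]
force: [-0.4, -0.2, -0.1]
width: 0.0344
```

Emit:
jog_arm(plan=[[0,0,0,0.02,0,0,0.2],[0,0,0,0,0,0,0.42],[0,0,0,0,0,0,0.5],[0,0,0,0,0,0,0.6],[0,0,0,0,0,0,0.7],[0,0,0,0,0,0,0.7],[0,0,0,0,0,0,0.7]])

```text
clock: 19.1
tool_pos: [0.5038, 0.3038, 0.0263]
tool_rot: [1.353, 1.109, -1.353]
force: [0.1, 0.5, -0.2]
width: 0.0615
```

Emit:
jog_arm(plan=[[0,0,0,-0.2,0,0,0.7],[0,0,0,-0.5,0,0,0.7],[0,0,0,-0.8,0,0,0.7],[0,0,0,-0.8,0,0,0.7],[0,0,0,-0.8,0,0,0.7],[0,0,0,-0.8,0,0,0.7],[0,0,0,0,0,0,0.7],[0,0,0,0,0,0,0.7]])

```text
clock: 19.9
tool_pos: [0.5044, 0.3041, 0.1836]
tool_rot: [1.355, 1.109, -1.351]
force: [-1.0, -0.3, -0.3]
width: 0.0617
```

```bash
python3 - <<'E'
from h import *
s=sense();st();i=optics.read_camera("wrist");c=optics.read_camera("scene")
cv2.imwrite("pics/w10.png",i);cv2.imwrite("pics/s10.png",c)
F=np.array([.5015,.3015,0])
for z in(.088,.003): 
  p=wproj(F+[0,0,z],s);q=proj("scene",F+[0,0,z]);print(z,p,q)
p=wproj(F+[0,0,.088],s).astype(int)
x0,y0=max(0,p[0]-50),max(0,p[1]-50);g=(i[y0:y0+100,x0:x0+100].max(2)<32).astype(np.uint8)
n,l,t,ce=cv2.connectedComponentsWithStats(g)
for k in range(1,n):
  if t[k,4]>200: print("wrist blob",t[k],ce[k]+[x0,y0])
g=cv2.cvtColor(i,6)[y0:y0+100:5,x0:x0+100:4]
print("\n".join(" ".join(f"{v:3d}" for v in r) for r in g))
c0=cv2.imread("pics/scene0.png");d=(cv2.absdiff(c,c0).max(2)>40).astype(np.uint8)[:, 420:]
# bystanders
for nm,(x,y,w,h) in dict(jar=(425,335,40,50),spoon=(405,185,45,70),gouge=(195,175,50,95),router=(110,235,95,80)).items():
  print(nm,"changed px",int((cv2.absdiff(c,c0)[y:y+h,x:x+w].max(2)>40).sum()),"of",w*h)
E
```

```text
tcp [0.5044 0.3041 0.1836] yaw -11.32 xax [ 0.002  0.001 -1.   ] F [-1.   -0.28 -0.29] t 19.9 w 0.0617
0.088 [314.37544584 231.43648573] [492.12530115 248.48138875]
0.003 [314.93453268 209.3646974 ] [481.70675606 280.72423969]
wrist blob [  29   25   44   46 1469] [315.19400953 227.21511232]
wrist blob [  0  62  28  38 293] [274.85665529 264.42320819]
 49  45  56  45  62  61  62  62  63  65  65  61  58  63  59  63  60  60  64  63  60  63  61  63  60
105 113  96  40  46  56  60  62  59  59  62  63  62  62  63  63  61  56  63  60  52  62  60  60  62
101  96  97  96  43  43  44  48  47  56  67  62  62  62  60  60  63  44  45  47  47  50  42  56  45
 98  96  97  95  48  44  47  44  44  47  48  46  47  50  44  47  47  47  44  53  49  42  46  47  45
 62  93  77  47  47  46  47  45  48  42  46  67  99  93  89  45  47  46  49  46  48  44  48  48  46
 48  43  48  47  48  48  45  42  44  49  51  81  32  22  72 123  47  47  47  44  48  47  49  49  99
 48  44  45  46  50  82  76  90  80  55  17  22  16  20  19  16  17  47  43  42  46  46  47  46  99
 53  55  80  48  58  92  95  92  57   7  23  2
[... 663 characters left out ...]
32  45  45  42  46  43  46  44  60  66  36  59  68  88  91  84  87  54  46  34  33  32  29
 28  30  28  29  46  45  46  46  48  83  83  86  88  87  88  85  86  62  59  35  33  28  36  33  35
 49  33  36  31  27  48  49  82  88  98  83  82  88  91  88  46  41  32  34  32  33  35  30  31  28
 86  25  30  36  27  37  89  97  83  84  87  82  86  46  35  32  28  32  31  35  30  33  30  52  86
 97  89  25  28  29  32  48  87  81  85  68  43  46  33  34  33  34  36  28  28  32  94 112 182 181
 95  91  45  30  29  30  29  46  44  38  32  29  31  33  34  31  32  33  38  99 147 185 180 180 184
jar changed px 0 of 2000
spoon changed px 1849 of 3150
gouge changed px 0 of 4750
router changed px 0 of 7600
```

The plug is at (315,227), round, 44 px wide, as predicted for the spring standing upright in the tin. The spoon-region change is probably the arm's shadow, so I'll clear the arm and check again.

Emit:
jog_arm(plan=[[0,0,0,-0.6,0,0,0.7],[0,0,0,-0.6,0,0.6,0.7],[0,0,0,0,0,0.9,0.7],[0,0,0,0,0,0.9,0.7],[0,0,0,0,0,0.9,0.7],[0,0,0,0,0,0.9,0.7],[0,0,0,0,0,0.9,0.7],[0,0,0,0,0,0.5,0.7]])

```text
clock: 20.8
tool_pos: [0.4578, 0.0819, 0.228]
tool_rot: [1.351, 1.11, -1.358]
force: [0.6, 0.3, -0.6]
width: 0.0618
```

Emit:
jog_arm(plan=[[0,0,0,0,0,0,0.7],[0,0,0,0,0,0,0.7],[0,0,0,0,0,0,0.7]])

```text
clock: 21.1
tool_pos: [0.4596, 0.0849, 0.2294]
tool_rot: [1.352, 1.111, -1.354]
force: [-0.6, -0.3, -0.3]
width: 0.0612
```

```bash
python3 - <<'E'
from h import *
st();c=optics.read_camera("scene");t=optics.read_camera("top")
c0=cv2.imread("pics/scene0.png");t0=cv2.imread("pics/top0.png")
for n,a,b,bx in [("scene",c,c0,dict(jar=(425,335,40,50),spoon=(405,185,45,70),gouge=(195,175,50,95),router=(110,235,95,80))),("top",t,t0,dict(jar=(212,133,34,34),spoon=(190,258,40,105),gouge=(395,255,30,128),router=(415,208,78,76)))]:
  for k,(x,y,w,h) in bx.items():
    T=b[y:y+h,x:x+w];W=a[y-12:y+h+12,x-12:x+w+12];m=cv2.matchTemplate(W,T,cv2.TM_CCOEFF_NORMED);_,v,_,l=cv2.minMaxLoc(m);print(n,k,"shift px",l[0]-12,l[1]-12,"corr",round(v,3))
# plug in tin, top camera
g=(t[195:275,130:215].max(2)<38).astype(np.uint8);n,l,s,ce=cv2.connectedComponentsWithStats(g)
for k in range(1,n):
  if s[k,4]>60: print(s[k],ce[k]+[130,195],ray("top",*(ce[k]+[130,195]),.088))
cv2.imwrite("pics/t11.png",t);cv2.imwrite("pics/s11.png",c)
E
```

```text
tcp [0.4596 0.0849 0.2294] yaw -11.29 xax [-0.002  0.    -1.   ] F [-0.61 -0.34 -0.29] t 21.1 w 0.0612
scene jar shift px 0 0 corr 0.999
scene spoon shift px 0 0 corr 0.906
scene gouge shift px 0 0 corr 0.998
scene router shift px 0 0 corr 0.999
top jar shift px 0 0 corr 1.0
top spoon shift px -9 -5 corr 0.207
top gouge shift px 0 0 corr 1.0
top router shift px 0 0 corr 1.0
```

```bash
python3 -c "
from h import *
print(order.job_done())"
```

```text
the job is handed in; nothing more can be done
None
```

I tested the spring, found it tired, put it in the scrap tin and handed the job in at about 21 s. `job_done()` reports no verdict.

- **First grasp:** it closed on nothing. The pictures showed the fingertips about 38 mm short of the reported TCP. I went 38 mm lower and the second grasp held.
- **Load test:** the spring went down over the pilot with no side load. I pressed it to a dial reading of 14.8 N (wrist force 14.8–15.3 N) and held it there for over 0.7 s. No reading came near 20 N.
- **Verdict on the spring:** the pointer dropped about 40 mm, and the mark is 23 to 31 mm below its start. That puts the pointer below the mark. I measured this from the scene images before and after, because I had no picture views left.
- **Placing:** the wrist picture after release shows the plug upright inside the tin, within about 3 mm of where I expected it.
- **Left in place:** the jar, the gouge and the router with its other spring match their start images in both fixed cameras, with no shift.

**Checks that failed or disagreed:**
- The scene camera showed the spoon unmoved (correlation 0.91). The top camera's spoon match failed (0.21), most likely because the arm blocked its view.
- The top camera could not confirm the spring in the tin at the end, probably for the same reason.

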